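# Check a casting mould's diagonals with a sliding rule and square it up

## Robot

A 6-joint arm with a two-finger parallel gripper is mounted at the origin on the work surface. World frame = base frame: x ahead of the robot, y to its left, z up, the work surface at z = 0. Lengths are in mm, angles in rad, forces in N, time in s.
With the tool pointing down it reaches from about 350 to 975 mm from the base axis. Payload 4.9 kg.
Tool frame: the origin (TCP) lies at the very end of the fingers, on their centre line; the grasp point (between the pads) lies 19 mm behind it (r.pinch_z is the distance from the TCP to the grasp point, in mm); z points along the fingers, y is the line along which they close (so a half turn about z gives the same grasp; the last joint's range is limited). The gripper opens to 85 mm and grips with 20 to 120 N. Pads are 22 mm wide; open, the fingers measure 114 mm over their backs; the gripper's body (76 mm by 85 mm) begins 54 mm behind the grasp point. The pads swing forward as they close: fully open they stand 13 mm farther back than shut.
Start: joints at [0.998, 0.053, 1.613, -0, 1.476, -0.119], TCP at [273.977, 561.728, 231.304] pointing down, gripper open.
Joint ranges: [-3.01, 3.01], [-1.01, 2.22], [0.06, 2.58], [-1.02, 4.17], [0.09, 2.62], [-3.14, 3.14]. Speed limits (rad/s): [2.57, 2.57, 3.14, 3.14, 3.14, 3.14].

## Interface

Orientations are given as a rotation vector (axis times angle).
In Python, from cell import r gives the robot as it stands. Calls block until the motion is done:
- r.goto(position, orientation): joint-space move of the TCP to a pose.
- r.move_linear(position, frame=None, speed=150, force_limit=None): straight line of the TCP; frame=None keeps the orientation; speed is the mean speed in mm/s. With force_limit (N) it stops when the force on the tool has changed by that much, and returns True; else False.
- r.set_joints(angles): joint-space move.
- r.gripper_to(opening, force=None): finger opening in mm; force is the grip in N (None keeps the last); returns when the fingers have stopped.
- r.wait(seconds).
- r.ik(position, orientation): joint angles nearest the present ones, or None.
- r.state(): the state.
- r.capture(name): name is "scene" or "top" or "wrist"; returns (picture, depth): 420x560x3 uint8, red, green, blue; 420x560 float32, mm along the optical axis (not along the pixel's ray), 0 where there is no reading.
- r.camera_model(name): a dict with "fovy" (degrees; the focal length in pixels is half the picture's height over the tangent of half this angle, whatever the lens; pixels are square), "cx", "cy" (the principal point, pixels), "R" (3x3) and "t" (3): a world point X has camera coordinates R X + t. Camera axes: x right, y down, z forward; pixel columns grow to the right and rows downward; lengths in mm; the calibration is good to about 2 mm. A picture is of the moment at which its call begins: read the wrist's pose just before it. camera_model takes no time and is no camera call; for the wrist camera it gives the pose at the moment of the call.
A pose or a line that the arm cannot do raises r.PlanningError and nothing moves.
- r.sign_off(): hands the job in; it is judged then, once.
Trained networks look in the newest picture that a camera, given by its name, has taken for a name from the list of things; names that differ only in an ending like _2 or _b are one class to them, and where a whole thing is asked for, a point or a joint stands for the part that bears it (a point fixed in the world has none). Each returns a list of dicts, best first, with "confidence" (0 to 1); they miss things now and then, are a little off and sometimes report something else, mostly with a low value. They report only what shows in the picture. A call takes as long as a camera call.
- r.search_frame(camera, thing): "uv" ([column, row] in pixels, amid what is visible of it).
- r.cut_out(camera, thing): "region" (420x560 bool, what is visible of it) and "uv" ([column, row] in pixels, amid what is visible of it).
The state is a dict: "clock": time; "joint_pos": joint angles; "qvel": joint speeds; "tau": joint torques, N m; "ee_pos": TCP position; "tcp_rot": TCP orientation; "wrist_force": force on the tool from outside, world axes, zero at the start; "ft_torque": the same for the moment, N m; "width": finger opening in mm; "gripper_force": force on a finger pad.
Only numpy, scipy, OpenCV 4.12 (cv2) and the standard library are available. Lean on these libraries where they do the work, as an engineer would, in place of code of your own. Each camera call takes 0.05 s, during which the arm holds its last target. There are 200 camera calls.

## Task

Check the mould frame for square with the sliding rule: lay it flat in the frame from the near left to the far right corner and slide it out until both ends sit snugly in the corners (either way round), then measure the other diagonal the same way before you move any rail. Then swing the loose left rail in until the two diagonals agree to about 2 mm, so that the frame is square, and let go, leaving the rule lying in that second diagonal. Be gentle (the soft rails dent at 20 N) and leave everything else where it stands.

Things in the scene. Friction and masses are not known exactly. Their poses are not given: they have to be found in the camera images.
- sheet: white base sheet of the mould, 325 x 400 x 12 mm, fixed to the table. Origin: underside, on the table, below the middle of the near and far rails' gap; x points away from the robot, y to the left, along the rails. The frame stands on it: four pine rails 20 mm wide and 28 mm high, tops 40 mm above the table. Inside, the frame is 200 mm in x and 247 to 273 mm in y (it differs from mould to mould).
- near_rail: fixed pine rail along y, 313 x 20 x 28 mm, on the robot's side; its left end butts on the loose rail. Origin: below its middle line, level with the sheet's origin in y.
- far_rail: fixed pine rail along y, 370 x 20 x 28 mm, on the far side. Origin: centre of its underside.
- right_rail: fixed pine rail along x, 198 x 20 x 28 mm, on the right, square to the near and far rails. Origin: middle of its inner face, underside.
- loose_rail: loose left pine rail, 218 x 20 x 28 mm, held by one brass screw 20 mm from its near end, on which it swings level. Origin: the screw (level with the near rail's inner face), underside; x along the rail to its free far end, y outwards. Starts swung out 3 to 5 degrees; square when its x is parallel to the sheet's x. Stiff: moves at about 9 N on its free end (a rule pressed over 10 N pushes it out), then stays.
- loose_end (a point): point on the outer (left) face of the loose rail, 20 mm before its free end and 14 mm above the sheet: where to push.
- corner_near_left (a point): inside corner of near rail and loose rail (by the screw), 9 mm above the sheet. First diagonal.
- corner_far_right (a point): inside corner of far and right rail, 9 mm above the sheet. First diagonal.
- corner_near_right (a point): inside corner of near and right rail, 9 mm above the sheet. Second diagonal.
- corner_far_left (a point): inside corner of far rail and loose rail, 9 mm above the sheet; it goes with the loose rail. Second diagonal.
- rule: sliding rule, loose, about 0.37 kg in all: an aluminium channel 220 x 22 x 18 mm (x along it) with a round steel nose at its -x end and a steel tongue that slides out at +x. Origin: centre of the channel's underside. It lies flat on two nylon glides that slide easily. Overall 275 mm with the tongue in.
- rule_grip (a point): where to grip the channel, across its 22 mm width, 10 mm behind its middle (near the balance point), 12 mm above its underside.
- nose (a point): foremost point of the nose (10 mm wide, 5 mm radius), 135 mm behind the origin, 9 mm above the underside.
- tip (a point): foremost point of the tongue (12 mm wide, 6 mm radius), 140 mm ahead of the origin with the tongue in, 9 mm above the underside. In a corner the polished round ends slide along the walls and stop with this point about 2 to 2.5 mm from the corner.
- tab (a point): top centre of the smooth round brass thumb post on the tongue, 12 mm across, standing from 18 to 41 mm above the rule's underside; 28 mm ahead of the origin with the tongue in. Move it along the rule to slide the tongue.
- tongue (a joint): reading of the rule: how far the tongue is out, 0 to 0.085 m. It slides with 0.3 N of friction and stays where it is left; the channel, resting on the sheet with its full weight, is not dragged along.
- pigment: blue pigment bottle, 28 mm across, 55 mm tall, on the sheet behind the far rail. Leave alone. Origin: centre of underside.
- offcut: dark wood offcut 110 x 45 x 22 mm, right of the rule. Leave alone.
- wax_tin: flat tin, 72 mm across, 32 mm tall. Leave alone.
- cup: brown paper cup, 82 mm across, 105 mm tall. Leave alone.
- mixing_cup: clear mixing cup, 72 mm across, 90 mm tall. Leave alone.
- dye_red: red dye bottle, 28 mm across, 70 mm tall. Leave alone.
- dye_green: green dye bottle, 28 mm across, 70 mm tall. Leave alone.
- hardener: white hardener bottle, 52 mm across, 130 mm tall, left of the mould. Leave alone.

How it is judged:
By the outcome, as a careful person would: the job done as asked, in the order asked, and still so for the second after the job is handed in, with the robot touching nothing.
It also fails if it takes over 72 s, if anything falls off the work surface, if the arm or the gripper's body presses on something with over 40 N, if the wrist force passes 120 N, or if a joint passes its speed limit or range.

## Working session

There is one attempt and no reset: what is moved stays moved. The work goes in short steps, each a Python script; the robot and the scene stay as the last script left them, time stands still between calls to the robot, and variables do not carry over. Pictures are saved under pics/ and viewed, at most 10 in all, crops included, and the job is handed in when it is done.

```bash
ls; mkdir -p pics
cat > h.py <<'E'
import numpy as np, cv2
from cell import r
from scipy.spatial.transform import Rotation as Ro
def cam(n):
    m=r.camera_model(n); f=210/np.tan(np.radians(m["fovy"])/2)
    return f,m["cx"],m["cy"],np.array(m["R"]),np.array(m["t"])
def ray_z(c,uv,z):
    f,cx,cy,R,t=c; uv=np.atleast_2d(uv).astype(float)
    d=np.c_[(uv[:,0]-cx)/f,(uv[:,1]-cy)/f,np.ones(len(uv))]@R
    o=-R.T@t
    return o+d*((z-o[2])/d[:,2])[:,None]
def cloud(c,dep):
    f,cx,cy,R,t=c; v,u=np.mgrid[:420,:560]
    P=np.stack([(u-cx)/f*dep,(v-cy)/f*dep,dep],-1)
    return (P-t)@R
def proj(c,X):
    f,cx,cy,R,t=c; p=np.atleast_2d(X)@R.T+t
    return np.c_[p[:,0]/p[:,2]*f+cx,p[:,1]/p[:,2]*f+cy]
E
python3 - <<'E'
from h import *
for n in("top","scene"):
    im,d=r.capture(n); cv2.imwrite(f"pics/{n}0.png",im[:,:,::-1]); c=cam(n); np.savez(f"{n}0.npz",im=im,d=d)
    print(n,c[0],c[1:3],(-c[3].T@c[4]).round())
    if n=="top":
        P=cloud(c,d)
        for t in["sheet","near_rail","far_rail","right_rail","loose_rail","rule","tab","nose","tip","hardener"]:
            for q in r.search_frame(n,t)[:1]:
                uv=q["uv"]; print(t,np.round(uv),round(q["confidence"],2),P[int(uv[1]),int(uv[0])].round(1))
print(r.state())
E
```

```text
pics
top 503.61345876327033 (285.5055263059836, 204.8383475968993) [ 252.   -0. 1702.]
sheet [272. 232.] 0.79 [499.1  48.7  11.3]
near_rail [275. 264.] 0.98 [389.1  34.3  35.6]
far_rail [269. 193.] 0.84 [624.9  55.3  38.7]
right_rail [315. 236.] 0.9 [477.8 -98.3  41.7]
loose_rail [226. 227.] 0.83 [509.  198.3  37.7]
rule [380. 224.] 0.66 [ 525.9 -321.3   13. ]
nose [382. 218.] 0.79 [ 545.2 -327.3   20.8]
tip [382. 245.] 0.53 [ 451.4 -326.     8.6]
hardener [154. 223.] 0.75 [513.8 423.  112.8]
scene 475.0067086236203 (277.05716536096855, 214.0368055568519) [1720.  263.  787.]
{'clock': 0.6, 'joint_pos': array([ 9.98002015e-01,  5.27201705e-02,  1.61291915e+00,  3.61035040e-05,
        1.47600851e+00, -1.18979018e-01]), 'qvel': array([ 0.0001008 , -0.00102817, -0.00011225, -0.00106993,  0.00024337,
       -0.00058763]), 'tau': array([ 1.10653455e-03, -3.93401599e+01, -3.70236969e+01,  1.74465328e-05,
        6.57050296e-04,  3.06031637e-06]), 'ee_pos': array([273.9619372 , 561.72455006, 231.27960283]), 'tcp_rot': array([-7.06743434e-01, -3.06101097e+00,  6.23960463e-05]), 'wrist_force': array([-0.95787737, -0.69232487,  0.05001623]), 'ft_torque': array([-0.02237315, -0.04184643,  0.00334145]), 'gripper_force': 0.0, 'width': 85.11437331551551}
```

View pics/top0.png

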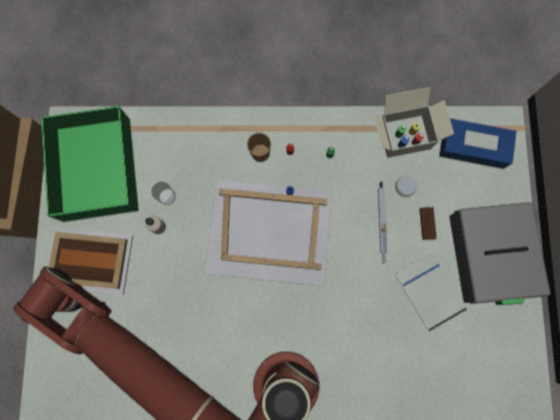

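View pics/scene0.png

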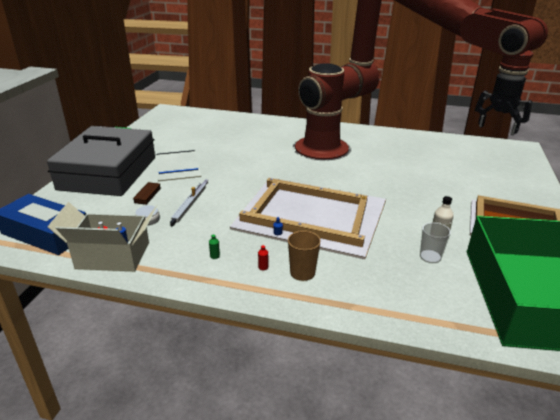

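```bash
cat >> h.py <<'E'
def rot(yaw):
    c,s=np.cos(yaw),np.sin(yaw)
    return Ro.from_matrix(np.array([[-s,c,0],[c,s,0],[0,0,-1]]))
def down(yaw): return rot(yaw).as_rotvec()
def look(n):
    c=cam("wrist"); im,d=r.capture("wrist"); cv2.imwrite(f"pics/{n}.png",im[:,:,::-1])
    np.savez(f"{n}.npz",im=im,d=d,f=c[0],cx=c[1],cy=c[2],R=c[3],t=c[4]); return c,im,d
def load(n):
    z=np.load(f"{n}.npz"); return (float(z["f"]),float(z["cx"]),float(z["cy"]),z["R"],z["t"]),z["im"],z["d"]
E
python3 - <<'E'
from h import *
def best(p):
    for y in np.radians([90,-90]):
        q=r.ik(p,down(y)); print(y, None if q is None else np.round(q,2))
best([480,50,430]);best([520,-320,380])
y=np.pi/2
q=min((r.ik([480,50,430],down(s)) for s in(y,-y)),key=lambda q:abs(q[5]))
r.set_joints(q); r.wait(.3); c,im,d=look("w1"); print((-c[3].T@c[4]).round(),c[0],c[3].round(2).tolist(),r.state()["ee_pos"],r.state()["clock"])
for t in["near_rail","far_rail","right_rail","loose_rail"]:
    for q in r.cut_out("wrist",t)[:1]: print(t,np.round(q["uv"]),q["confidence"],cloud(c,d)[int(q["uv"][1]),int(q["uv"][0])].round(1)); np.save(t+".npy",q["region"])
q=min((r.ik([520,-320,380],down(s)) for s in(y,-y)),key=lambda q:abs(q[5]))
r.set_joints(q); r.wait(.3); c,im,d=look("w2"); print((-c[3].T@c[4]).round(),r.state()["ee_pos"],r.state()["clock"])
for t in["rule","nose","tip","tab","rule_grip"]:
    for q in r.search_frame("wrist",t)[:2]: print(t,np.round(q["uv"]),q["confidence"],cloud(c,d)[int(q["uv"][1]),int(q["uv"][0])].round(1))
for q in r.cut_out("wrist","rule")[:1]: np.save("rule.npy",q["region"])
cv2.imwrite("pics/w12.png",np.hstack([cv2.resize(cv2.imread(f"pics/w{i}.png"),(400,300)) for i in(1,2)]))
E
```

```text
1.5707963267948966 [-0.05 -0.33  1.63 -0.    1.84 -1.62]
-1.5707963267948966 [-0.05 -0.33  1.63 -0.    1.84  1.52]
1.5707963267948966 [-0.67 -0.03  1.45  0.    1.72 -2.24]
-1.5707963267948966 [-0.67 -0.03  1.45 -0.    1.72  0.9 ]
[559.  51. 573.] 361.2948045577577 [[0.0, -1.0, -0.0], [-0.95, -0.0, 0.31], [-0.31, -0.0, -0.95]] [480.00077933  50.247878   429.87222261] 3.0583
near_rail [288. 198.] 0.96 [399.5  43.4  40.4]
far_rail [280.  43.] 0.63 [616.7  53.9  42.4]
right_rail [381. 130.] 0.83 [502.5 -91.1  40. ]
loose_rail [179. 113.] 0.98 [524.9 198.1  42. ]
[ 599. -319.  523.] [ 520.23450976 -319.39720951  380.27994948] 5.0083
rule [284. 127.] 0.65 [ 548.7 -319.9   18.9]
rule [287. 186.] 0.33 [ 465.3 -325.9   14.1]
nose [290. 126.] 0.83 [ 551.2 -328.1   17. ]
tip [288. 182.] 0.61 [ 469.5 -327.3   13.1]
tab [287. 184.] 0.94 [ 466.7 -324.4   13.8]
rule_grip [286. 126.] 0.58 [ 551.4 -322.6   19.3]
```

View pics/w12.png

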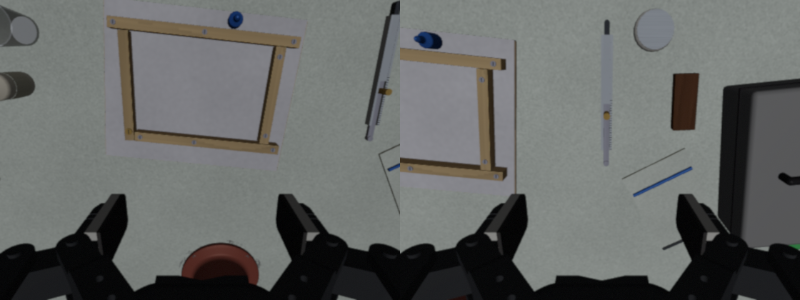

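Run:
```python
from h import *
c,im,d=load("w1"); P=cloud(c,d)
for t in["near_rail","far_rail","right_rail","loose_rail"]:
    m=np.load(t+".npy")&(P[...,2]>34)&(P[...,2]<47)
    v,u=np.nonzero(m); X=ray_z(c,np.c_[u,v],40)[:,:2].astype(np.float32)
    (cx,cy),(w,h),a=cv2.minAreaRect(X)
    vx,vy,x0,y0=cv2.fitLine(X,cv2.DIST_HUBER,0,.01,.01).ravel()
    s=(X-[x0,y0])@[vx,vy]; n=(X-[x0,y0])@[-vy,vx]
    print(t,len(X),"rect",np.round([cx,cy,w,h,a],1),"line",np.round([x0,y0,np.degrees(np.arctan2(vy,vx))],2),"ext",np.percentile(s,[0.5,99.5]).round(1),np.percentile(n,[2,98]).round(1), "z",np.median(P[m][:,2]).round(1))
c,im,d=load("w2"); P=cloud(c,d)
m=np.load("rule.npy"); print(m.sum())
sub=P[5:240,250:330]; mm=sub[...,2]>7
v,u=np.nonzero(mm); u+=250; v+=5; Z=P[v,u]; print(len(Z),np.percentile(Z[:,2],[5,50,90,99]))
X=Z[:,:2].astype(np.float32); vx,vy,x0,y0=cv2.fitLine(X,cv2.DIST_HUBER,0,.01,.01).ravel()
s=(X-[x0,y0])@[vx,vy]; n=(X-[x0,y0])@[-vy,vx]; print(np.round([x0,y0,np.degrees(np.arctan2(vy,vx))],2),np.percentile(s,[.3,99.7]),np.percentile(n,[1,50,99]))
for lo in range(int(s.min()),int(s.max()),8):
    k=(s>=lo)&(s<lo+8)
    if k.any(): print(lo,k.sum(),Z[k,2].max().round(1),np.median(Z[k,2]).round(1),n[k].min().round(1),n[k].max().round(1),end=" | ")
a=cv2.imread("pics/w2.png")[5:240,250:330]; b=cv2.imread("pics/w1.png")[0:235,60:410]
cv2.imwrite("pics/z.png",np.hstack([cv2.resize(a,None,fx=2.5,fy=2.5,interpolation=2),cv2.resize(b,(590,587))])[:, :800])
```

```text
near_rail 2684 rect [395.3  39.1 312.8  23.6  84.6] line [395.08  40.4   84.26] ext [-156.   153.6] [-10.2  10.4] z 40.2
far_rail 4436 rect [613.9  45.1 368.3  22.9  84.3] line [615.47  47.05  84.25] ext [-184.3  180.6] [-9.7  9.9] z 40.2
right_rail 1975 rect [490.7 -92.3  21.6 198.3  84.3] line [496.6  -93.04  -5.63] ext [-103.2   92.2] [-10.2  10.2] z 40.1
loose_rail 2259 rect [509.6 202.6  22.7 217.3  89.2] line [516.97 202.5   -1.14] ext [-114.4  101. ] [-10.1  10.3] z 40.2
2832
2982 [ 12.53092804  17.66434468  19.61277419 523.29269439]
[ 5.4549e+02 -3.2829e+02 -1.2000e-01] [-151.22508232  125.80846681] [-4.92946547e+01 -2.36136783e-02  9.97965971e+00]
-153 36 16.8 15.3 -5.9 4.8 | -145 43 16.1 13.6 -5.8 4.8 | -137 39 15.2 13.5 -5.7 4.8 | -129 39 15.1 13.2 -5.6 4.9 | -121 55 19.7 13.6 -11.2 9.4 | -113 77 19.7 13.8 -11.2 9.4 | -105 82 19.6 13.9 -11.1 9.4 | -97 71 21.0 13.9 -11.0 9.5 | -89 73 20.6 14.7 -10.8 9.5 | -81 78 19.8 14.2 -10.7 9.5 | -73 76 21.0 14.1 -10.6 9.5 | -65 78 19.9 14.5 -10.5 9.6 | -57 57 21.4 17.3 -10.4 9.6 | -49 76 42.9 40.6 -10.2 9.6 | -41 115 43.4 18.8 -10.1 9.
[... 306 characters left out ...]
-10.1 9.9 | 55 111 20.3 18.0 -10.0 10.0 | 63 95 20.3 17.7 -9.9 10.0 | 71 100 19.9 18.2 -9.7 10.0 | 79 112 20.2 17.9 -10.9 10.0 | 87 120 20.8 18.0 -52.2 10.1 | 95 114 20.1 18.1 -51.8 10.1 | 103 84 22.6 16.5 -50.3 8.8 | 111 72 22.4 16.5 -50.0 5.0 | 119 53 18.5 16.6 -50.8 5.1 | 127 3 16.6 16.6 -1.3 1.3 | Traceback (most recent call last):
  File "<stdin>", line 20, in <module>
    return _nx.concatenate(arrs, 1, dtype=dtype, casting=casting)
           ~~~~~~~~~~~~~~~^^^^^^^^^^^^^^^^^^^^^^^^^^^^^^^^^^^^^^^
ValueError: all the input array dimensions except for the concatenation axis must match exactly, but along dimension 0, the array at index 0 has size 588 and the array at index 1 has size 587
```

```bash
cat >> h.py <<'E'
psi=np.radians(-5.71); ex=np.array([np.cos(psi),np.sin(psi)]); ey=np.array([-ex[1],ex[0]])
pn=np.array([395.08,40.4]);pf=np.array([615.47,47.05]);pr=np.array([496.6,-93.04]);pl=np.array([516.97,202.5]);al=np.radians(-1.14)
mid=(pn@ex+pf@ex)/2; nx,fx=mid-100,mid+100; ry=pr@ey+10
el=np.array([np.cos(al),np.sin(al)]); nl=np.array([-el[1],el[0]]); pli=pl-10*nl
def leftat(x):  # point on loose inner face with sheet-x = x
    s=(x-pli@ex)/(el@ex); return pli+s*el
NR=nx*ex+ry*ey; FR=fx*ex+ry*ey; NL=leftat(nx); FL=leftat(fx)
ZG=4
def W(tag=""): 
    s=r.state(); print(tag,"t",round(s["clock"],2),"p",s["ee_pos"].round(2),"F",s["wrist_force"].round(2),"w",round(s["width"],1),round(s["gripper_force"],1)); return s
E
python3 - <<'E'
from h import *
print("NR",NR,"FR",FR,"NL",NL,"FL",FL,"D1",np.linalg.norm(NL-FR),"D2",np.linalg.norm(FL-NR),"ylen",(NL-NR)@ey)
y=np.pi/2
r.gripper_to(45)
r.goto([547,-328.6,90],down(y)); r.move_linear([547,-328.6,ZG],speed=120,force_limit=6); W("down")
r.gripper_to(15,40); W("grip")
r.move_linear([547,-328.6,110],speed=150); W("lift")
u=(NL-FR)/np.linalg.norm(NL-FR); th=np.arctan2(u[1],u[0])
g=FR+u*(10+125); print(np.degrees(th),g)
r.goto([g[0],g[1],90],down(y+th-np.pi)); r.wait(.2); W("hover")
look("w3"); W()
E
```

```text
NR [393.14053753 -72.64527028] FR [592.14818158 -92.54395392] NL [419.84534615 194.43074061] FL [620.44351433 190.43896154] D1 334.72786319062794 D2 347.67794910950425 ylen 268.40779123595445
down t 9.28 p [ 547.62 -329.07    4.83] F [ 0.23 -0.21  0.54] w 45.2 0.0
grip t 9.61 p [ 547.93 -329.33    5.58] F [ 0.34 -0.66  3.95] w 21.0 40.6
lift t 10.47 p [ 546.03 -327.88  108.24] F [-0.69  1.23 -3.82] w 20.9 39.7
120.98107909678262 [522.65625891  23.19658645]
hover t 12.08 p [522.94  22.51  90.07] F [-0.48 -0.34 -3.35] w 21.1 39.7
 t 12.13 p [522.92  22.61  90.09] F [ 1.06 -0.06 -3.74] w 20.8 39.7
```

View pics/w3.png

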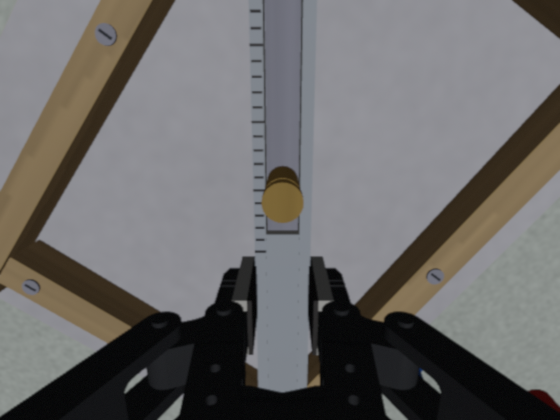

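```bash
cat >> h.py <<'E'
def xy(): return r.state()["ee_pos"]
def seat(dirs,dist=14,lim=3,speed=15):
    for d in dirs:
        p=xy(); q=p.copy(); q[:2]+=dist*d
        hit=r.move_linear(q,speed=speed,force_limit=lim); n=xy(); W(f"seat hit={hit} moved {np.linalg.norm((n-p)[:2]):.2f}")
def lower(p,z=15,lim=2.5):
    r.move_linear([p[0],p[1],34],speed=120); hit=r.move_linear([p[0],p[1],z],speed=20,force_limit=lim); W(f"lower hit={hit}")
E
python3 - <<'E'
from h import *
u=(NL-FR)/np.linalg.norm(NL-FR); g=FR+u*135
lower(g); seat([ex,-ey,ex,-ey])
s=xy(); n=s[:2]-125*u; print("nose",n,"corner-nose along/lat",(FR-n)@ex,(FR-n)@ey)
look("w4")
E
```

```text
lower hit=True t 13.52 p [522.42  23.21  17.5 ] F [1.1  0.01 5.04] w 20.8 40.6
seat hit=True moved 0.01 t 13.78 p [522.42  23.22  17.51] F [-1.19  0.19  3.35] w 20.9 40.5
seat hit=True moved 0.14 t 14.06 p [522.43  23.08  17.56] F [ 0.01 -0.75  3.53] w 21.2 40.5
seat hit=True moved 0.01 t 14.31 p [522.43  23.07  17.53] F [-0.76  0.86  2.79] w 20.7 40.5
seat hit=True moved 7.71 t 14.9 p [521.56  15.41  17.55] F [-0.42  0.1   3.38] w 20.9 40.5
nose [585.90644035 -91.76148466] corner-nose along/lat 6.288621618939589 -0.1575746442552814
```

View pics/w4.png

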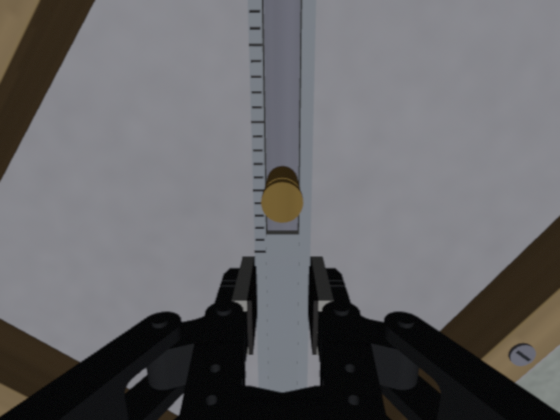

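Run:
```python
from h import *
u=(NL-FR)/np.linalg.norm(NL-FR)
p=xy(); r.move_linear([p[0],p[1],18.6],speed=20); W()
seat([ex,-ey,ex],lim=4,speed=12)
s=xy(); n=s[:2]-125*u; print("nose",n,"corner-nose",(FR-n)@ex,(FR-n)@ey, Ro.from_rotvec(r.state()["tcp_rot"]).as_matrix().round(3).tolist())
```

```text
t 15.2 p [520.65  15.58  17.61] F [-0.07  0.1  -1.79] w 20.6 39.8
seat hit=True moved 4.36 t 15.75 p [525.01  15.59  17.54] F [-0.37  0.71  2.78] w 21.2 40.6
seat hit=True moved 0.25 t 16.11 p [524.85  15.39  17.54] F [-0.93  0.92  3.1 ] w 20.7 40.5
seat hit=True moved 0.01 t 16.41 p [524.86  15.39  17.54] F [-0.14  1.29  3.58] w 20.7 40.5
nose [589.20077445 -91.77801766] corner-nose 3.0089883550401697 -0.46888824266188467 [[-0.514, 0.858, -0.006], [0.858, 0.514, 0.006], [0.008, -0.003, -1.0]]
```

```bash
cat >> h.py <<'E'
def seat(dirs,dist=14,lim=3.5,speed=12,z=18.9):
    for d in dirs:
        p=xy(); q=p.copy(); q[:2]+=dist*d; q[2]=z
        if abs(p[2]-z)>.5: r.move_linear([p[0],p[1],z],speed=20)
        hit=r.move_linear(q,speed=speed,force_limit=lim); n=xy(); W(f"seat hit={hit} moved {np.linalg.norm((n-p)[:2]):.2f}")
E
python3 - <<'E'
from h import *
u=(NL-FR)/np.linalg.norm(NL-FR)
seat([ex,-ey],dist=8)
s=xy(); n=s[:2]-125*u; print("nose",n,"corner-nose",(FR-n)@ex,(FR-n)@ey)
E
```

```text
seat hit=True moved 0.27 t 16.99 p [524.92  15.65  17.54] F [-0.29  0.88  3.61] w 20.7 40.5
seat hit=True moved 1.06 t 17.57 p [523.95  15.23  17.84] F [1.19 1.67 0.44] w 20.9 40.1
nose [588.2929625 -91.9390087] corner-nose 3.8962783915687806 -0.21837469197488557
```

```bash
cat >> h.py <<'E'
def seat(dirs,dist=14,lim=3.5,speed=12,z=19.2):
    p=xy(); r.move_linear([p[0],p[1],z],speed=20); r.wait(.25); W("up")
    for d in dirs:
        p=xy(); q=p.copy(); q[:2]+=dist*d; q[2]=z
        hit=r.move_linear(q,speed=speed,force_limit=lim); n=xy(); W(f"seat hit={hit} moved {np.linalg.norm((n-p)[:2]):.2f}")
E
python3 - <<'E'
from h import *
u=(NL-FR)/np.linalg.norm(NL-FR)
seat([ex,-ey],dist=8)
s=xy(); n=s[:2]-125*u; print("nose",n,"corner-nose",(FR-n)@ex,(FR-n)@ey)
E
```

```text
up t 18.1 p [523.47  15.38  18.81] F [-0.29  2.7  -2.83] w 21.2 39.8
seat hit=True moved 1.20 t 18.44 p [524.66  15.53  18.01] F [ 0.04 -0.73  0.94] w 20.7 40.1
seat hit=True moved 0.84 t 18.77 p [523.95  15.09  17.6 ] F [-0.5   0.21  3.36] w 21.1 40.6
nose [588.2948311  -92.08149624] corner-nose 3.8802424954222374 -0.07678004821706311
```

```bash
cat >> h.py <<'E'
def seat(dirs,dist=8,lim=4,speed=12,z=21):
    for d in dirs:
        p=xy(); r.move_linear([p[0],p[1],z],speed=20); r.wait(.15); W("up")
        p=xy(); q=p.copy(); q[:2]+=dist*d; q[2]+=1
        hit=r.move_linear(q,speed=speed,force_limit=lim); n=xy(); W(f"seat hit={hit} moved {np.linalg.norm((n-p)[:2]):.2f}")
E
python3 - <<'E'
from h import *
u=(NL-FR)/np.linalg.norm(NL-FR)
seat([ex,-ey])
s=xy(); n=s[:2]-125*u; print("nose",n,"corner-nose",(FR-n)@ex,(FR-n)@ey)
E
```

```text
up t 19.25 p [523.17  15.3   20.35] F [-0.51  1.46 -3.24] w 21.0 39.7
seat hit=True moved 0.80 t 19.59 p [523.87  15.69  19.35] F [-0.16  0.05 -4.06] w 21.1 39.7
up t 20.03 p [523.67  15.67  20.78] F [-0.15 -1.2  -3.89] w 20.8 39.7
seat hit=True moved 1.27 t 20.34 p [522.44  15.33  19.91] F [ 0.4   1.87 -3.72] w 21.1 39.8
nose [586.7863805  -91.83599779] corner-nose 5.405633970412139 -0.17097948185300457
```

```bash
cat >> h.py <<'E'
def steps(cmd,d,n=8,st=1.0,thr=2.0,F0=None,z=None):
    """step the command along unit d until settled reaction along -d exceeds thr"""
    cmd=np.array(cmd,float)
    if F0 is None: F0=r.state()["wrist_force"]
    for i in range(n):
        cmd[:2]+=st*d; r.move_linear(cmd,speed=15); r.wait(.1)
        F=np.mean([r.state()["wrist_force"]],0); f=-(F-F0)[:2]@d
        print(i,"f",f.round(2),"p",xy().round(2))
        if f>thr: break
    return cmd
E
python3 - <<'E'
from h import *
u=(NL-FR)/np.linalg.norm(NL-FR)
p=xy(); c0=np.array([p[0],p[1],20]); c0[:2]+=1*ey-1*ex
r.move_linear(c0,speed=30); r.wait(.25); s=W("free"); F0=s["wrist_force"]
c1=steps(c0,ex,n=9,F0=F0); 
c1=steps(c1-np.r_[.3*ex,0],-ey,n=5,F0=F0); W()
s=xy(); n=s[:2]-125*u; print("nose",n,"corner-nose",(FR-n)@ex,(FR-n)@ey)
E
```

```text
free t 20.84 p [521.35  16.39  19.79] F [ 0.39  0.76 -3.33] w 20.8 39.8
0 f 0.63 p [522.55  16.31  19.96]
1 f -0.34 p [523.54  16.23  19.99]
2 f 1.27 p [524.48  16.13  19.95]
3 f 2.91 p [524.97  16.16  19.69]
0 f 2.69 p [524.71  15.4   19.78]
 t 22.59 p [524.71  15.4   19.78] F [-3.33  3.83 -3.  ] w 20.6 39.8
nose [589.05736848 -91.76336889] corner-nose 3.1531402337043524 -0.46919637597203623
```

```bash
cat >> h.py <<'E'
sh=-1.15*ex-.5*ey
NR=NR+sh;FR=FR+sh;NL=NL+sh;FL=FL+sh
E
python3 - <<'E'
from h import *
u=(NL-FR)/np.linalg.norm(NL-FR); th=np.arctan2(u[1],u[0])
p=xy(); c=np.array([524.9,15.2,17.2]); r.move_linear(c,speed=20); r.wait(.1); W("low")
r.gripper_to(40); p=xy(); r.move_linear([p[0],p[1],85],speed=150)
tab=p[:2]+43*u; print("tab est",tab)
r.goto([tab[0],tab[1],85],down(th-np.pi)); r.wait(.15)
c,im,d=look("w5"); P=cloud(c,d)
for q in r.search_frame("wrist","tab")[:1]: print(q["uv"],q["confidence"],P[int(q["uv"][1]),int(q["uv"][0])])
m=(P[...,2]>48)&(P[...,2]<58)&(np.hypot(P[...,0]-tab[0],P[...,1]-tab[1])<25); print(m.sum(),np.median(P[m],0),tab)
W()
E
```

```text
low t 22.98 p [525.08  15.73  17.72] F [-4.18  3.8   0.01] w 21.0 40.2
tab est [504.01089313  51.6065405 ]
[202.2, 225.1] 0.83 [479.56776757  93.52180069  24.66721625]
519 [503.46352781  54.78064143  53.36184875] [504.01089313  51.6065405 ]
 t 25.62 p [504.03  51.55  84.96] F [-0.02 -0.2   1.28] w 40.3 0.0
```

View pics/w5.png

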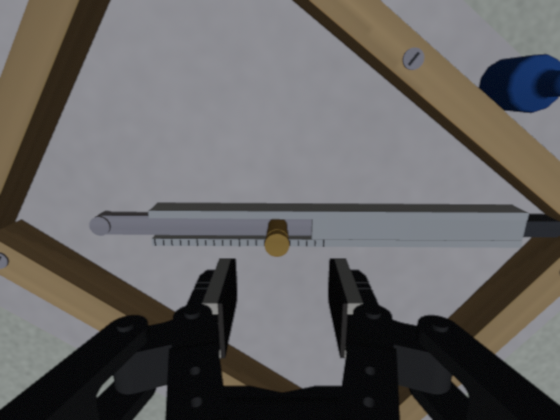

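Run:
```python
from h import *
u=(NL-FR)/np.linalg.norm(NL-FR)
p=np.array([504,51.6])+1.5*u
r.move_linear([p[0],p[1],38],speed=120,force_limit=6); r.gripper_to(6,20); s=W("tab")
p=np.r_[s["ee_pos"][:2],38]; print("u-pos",p[:2]@u)
p[:2]+=38*u; r.move_linear(p,speed=60); r.wait(.2); s=W("adv"); F0=s["wrist_force"]
c=steps(p,u,n=16,st=1.5,thr=2,F0=F0); s=W("contact")
np.save("c1.npy",c)
c_,im,d=look("w6"); W()
```

```text
tab t 26.52 p [504.18  52.87  39.19] F [-0.04  0.51  3.45] w 10.8 19.8
u-pos -214.20177969562783
adv t 27.5 p [485.    85.64  39.11] F [-2.64 -1.45  8.11] w 10.8 20.2
0 f -0.57 p [484.21  86.91  39.07]
1 f 0.61 p [483.48  88.22  39.11]
2 f -0.17 p [482.69  89.49  39.09]
3 f 0.13 p [481.92  90.76  39.1 ]
4 f -0.6 p [481.16  92.08  39.11]
5 f -0.02 p [480.39  93.36  39.11]
6 f -0.55 p [479.65  94.63  39.12]
7 f 0.9 p [479.16  95.8   39.11]
8 f 2.07 p [478.87  96.97  39.09]
contact t 30.65 p [478.87  96.97  39.09] F [ 1.84 -1.18  5.39] w 10.7 20.0
 t 30.7 p [478.9   96.97  39.12] F [ 1.58 -0.46  5.72] w 10.6 20.0
```

View pics/w6.png

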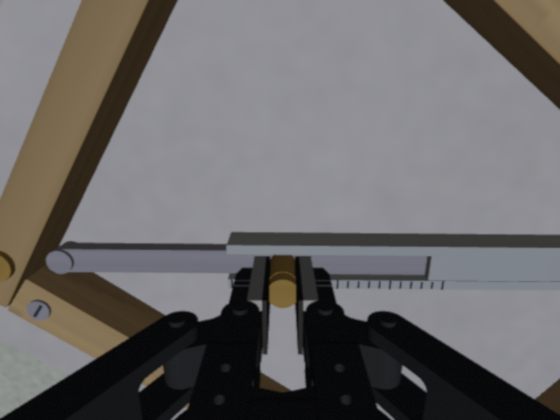

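Run:
```python
from h import *
u=(NL-FR)/np.linalg.norm(NL-FR)
p=xy(); c=np.r_[p[:2],42]; r.move_linear(c,speed=20); r.wait(.2); s=W("up"); F0=s["wrist_force"]
c=steps(c,ey,n=8,st=1.,thr=2.2,F0=F0); W()
p=xy(); print("u-pos",p[:2]@u)
```

```text
up t 31.26 p [478.32  97.11  41.44] F [ 1.2   1.24 -3.35] w 10.7 19.5
0 f 1.55 p [478.55  97.84  41.63]
1 f 4.98 p [479.34  98.58  42.07]
 t 31.96 p [479.34  98.58  42.07] F [ 2.33 -3.88 -4.06] w 10.4 19.5
u-pos -162.2230422835891
```

Run:
```python
from h import *
u=(NL-FR)/np.linalg.norm(NL-FR)
p=xy(); c=np.r_[p[:2],40.3]; r.move_linear(c,speed=20); r.wait(.15); s=W("z"); F0=np.zeros(3)
c=steps(c,u,n=4,st=.8,thr=2.5,F0=F0); s=W("seated"); p=s["ee_pos"]
print("upos",p[:2]@u, "est reading", (p[:2]-(FR+2.3*(-u)*-1))@u-163)
r.gripper_to(30); W("open"); r.move_linear([p[0],p[1],62],speed=120)
q=p[:2]; r.move_linear([q[0]-10*0,q[1],150],speed=150); r.wait(.15); look("w7"); W()
```

```text
z t 32.36 p [479.33  98.61  40.3 ] F [ 1.36 -2.77 -3.26] w 10.6 19.6
0 f 5.7 p [479.33  98.78  40.4 ]
seated t 32.71 p [479.33  98.78  40.4 ] F [ 3.41 -4.6  -3.99] w 10.7 19.6
upos -162.046490627165 est reading 56.51993225088276
open t 33.03 p [479.04  99.66  40.62] F [1.06 0.62 0.53] w 29.7 0.0
 t 34.3 p [478.42  98.73 148.43] F [-0.34 -0.59 -0.39] w 29.9 0.0
```

View pics/w7.png

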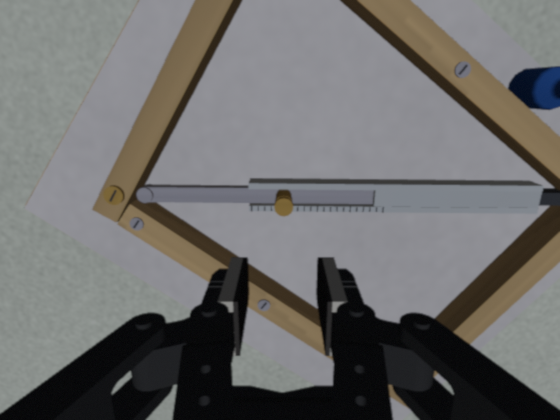

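Run:
```python
from h import *
u=(NL-FR)/np.linalg.norm(NL-FR); th=np.arctan2(u[1],u[0])
g=FR+u*(2.3+125); r.move_linear([g[0],g[1],130],speed=250); r.wait(.15); c,im,d=look("w8"); W()
a=cv2.imread("pics/w8.png")
for P,z in((FR,12),(FR,40)): print(proj(c,np.r_[P,z]))
cv2.imwrite("pics/w8c.png",np.hstack([cv2.resize(a[120:320,380:560],(400,444),interpolation=2),cv2.resize(cv2.imread("pics/w7.png")[100:260,90:250],(400,444),interpolation=2)]))
```

```text
t 35.03 p [525.11  17.12 130.17] F [-0.42  0.38 -0.35] w 30.1 0.0
[[452.61288271 198.65406195]]
[[471.06947117 210.60700309]]
```

View pics/w8c.png

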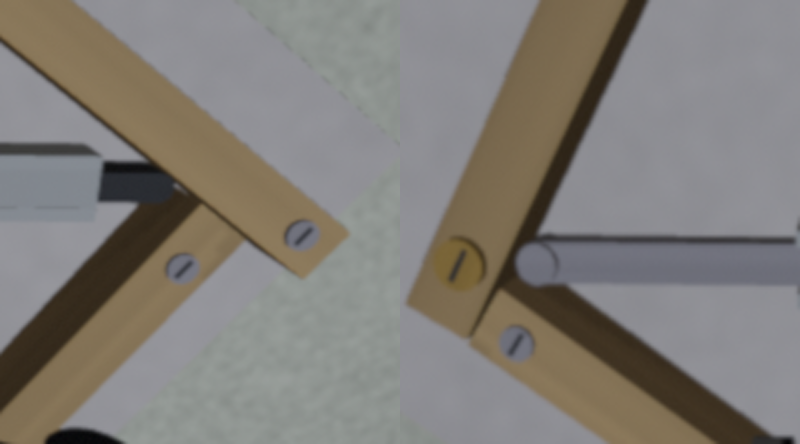

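Run:
```python
from h import *
u=(NL-FR)/np.linalg.norm(NL-FR); th=np.arctan2(u[1],u[0])
g=FR+u*(2.3+125); r.gripper_to(45)
r.goto([g[0],g[1],90],down(np.pi/2+th-np.pi)); r.move_linear([g[0],g[1],17.5],speed=120,force_limit=6); r.gripper_to(15,50); W("grip")
r.move_linear([g[0],g[1],85],speed=150); W("lift")
u=(FL-NR)/np.linalg.norm(FL-NR); th=np.arctan2(u[1],u[0]); g=NR+u*(7+125); print(np.degrees(th),g)
r.goto([g[0],g[1],80],down(np.pi/2+th-np.pi)); r.wait(.2); W("hover")
r.move_linear([g[0],g[1],35],speed=100); hit=r.move_linear([g[0],g[1],19.5],speed=40,force_limit=5); r.wait(.2); s=W(f"low {hit}"); F0=s["wrist_force"]
c=np.r_[g,19.5] if not hit else np.r_[xy()[:2],20]
c=steps(c,-ex,n=9,st=1.2,F0=F0)
c=steps(c+np.r_[.3*ex,0],-ey,n=9,st=1.2,F0=F0); W("seat")
n=xy()[:2]-125*u; print("nose",n,"rel corner",(n-NR)@ex,(n-NR)@ey); np.save("c2.npy",c)
```

```text
grip t 37.83 p [526.71  16.16  18.94] F [-0.14 -0.07  5.26] w 20.6 51.2
lift t 38.42 p [524.33  16.27  83.72] F [-0.39 -0.1  -4.05] w 20.4 50.3
49.173208869676 [478.24473066  26.85463382]
hover t 39.78 p [478.26  26.82  79.87] F [ 0.25  0.53 -3.51] w 20.6 50.2
low True t 41.02 p [478.03  26.88  18.95] F [0.51 0.63 5.  ] w 20.5 51.3
0 f -0.13 p [476.25  27.02  19.35]
1 f 2.53 p [475.77  27.09  19.98]
0 f -0.22 p [475.84  25.84  20.04]
1 f -0.05 p [475.69  24.61  20.  ]
2 f -0.56 p [475.59  23.43  20.01]
3 f 0.42 p [475.46  22.25  20.  ]
4 f -0.81 p [475.34  21.06  20.01]
5 f 2.46 p [475.5   20.24  20.16]
seat t 43.88 p [475.5   20.24  20.16] F [ 3.72  2.78 -3.13] w 20.4 50.2
nose [393.78004446 -74.34943156] rel corner 1.9558866703604172 -1.1320788837193976
```

Run:
```python
from h import *
u=(FL-NR)/np.linalg.norm(FL-NR); th=np.arctan2(u[1],u[0])
c=np.load("c2.npy"); c[2]=17.4; r.move_linear(c,speed=25); r.wait(.1); W("low")
r.gripper_to(42); p=xy(); g=np.array([475.4,20.3]); r.move_linear([g[0],g[1],85],speed=150)
t=g+94.5*u; r.goto([t[0],t[1],80],down(th)); r.move_linear([t[0],t[1],41],speed=120,force_limit=6); r.wait(.15)
r.gripper_to(6,20); r.wait(.15); s=W("tab"); p=s["ee_pos"].copy(); p[2]=max(p[2],40.5)
print("rel est tab",(p[:2]-t)@u)
p[:2]+=5*u; r.move_linear(p,speed=40); r.wait(.2); s=W("adv"); F0=s["wrist_force"]
c=p.copy()
for i in range(14):
    F=(r.state()["wrist_force"]-F0)[:2]; fx,fy=-F@ex,-F@ey
    print(i,round(fx,1),round(fy,1),xy().round(2))
    if min(fx,fy)>1.2 or fx+fy>5.5: break
    d=u
    if fx+fy>2: d=u+(1.2*ey if fx>fy else 1.2*ex); d=d/np.linalg.norm(d)
    c[:2]+=d*(1.2 if fx+fy<2 else .8); r.move_linear(c,speed=15); r.wait(.1)
W("end"); look("w9"); np.save("c3.npy",c)
```

```text
low t 44.23 p [475.76  20.1   18.96] F [-2.12  2.89  8.74] w 20.6 51.6
tab t 47.61 p [537.71  91.85  41.67] F [-1.17  0.43  4.04] w 10.4 20.0
rel est tab 0.3750649758405285
adv t 48.09 p [541.08  95.67  41.68] F [-0.12  0.21  2.35] w 10.4 19.8
0 0.0 0.0 [541.08  95.67  41.68]
1 -0.6 0.2 [541.8   96.54  41.7 ]
2 0.5 1.4 [542.37  97.32  41.68]
3 2.3 1.6 [542.74  98.2   41.64]
end t 49.14 p [542.74  98.2   41.64] F [-2.56 -1.19  5.85] w 10.9 20.1
```

View pics/w9.png

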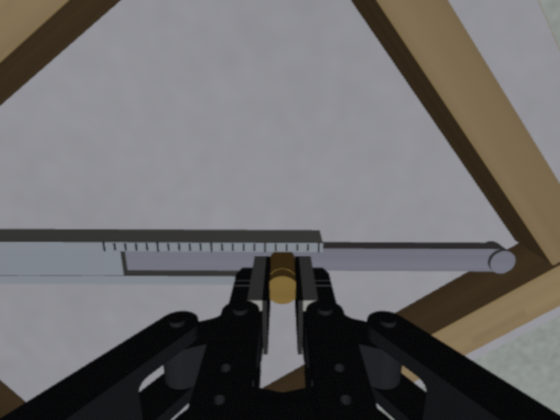

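Run:
```python
from h import *
u=(FL-NR)/np.linalg.norm(FL-NR)
c=xy().copy(); c[2]=42.6; r.move_linear(c,speed=20); r.wait(.15); W("up")
F0=np.array([-.1,.2,0])
d=(u+1.2*ey); d/=np.linalg.norm(d)
for i in range(10):
    c[:2]+=d*.9; r.move_linear(c,speed=15); r.wait(.12)
    F=np.mean([r.state()["wrist_force"]],0)-F0; fx,fy=-F[:2]@ex,-F[:2]@ey
    print(i,round(fx,1),round(fy,1),xy().round(2))
    if fy>2.2 or fx>4.5: break
    if fx>3: c[:2]-=.4*ex
W("end"); look("w10")
```

```text
up t 49.59 p [542.26  98.25  41.89] F [ 0.55  1.08 -2.4 ] w 10.5 19.5
0 -0.1 0.8 [542.82  99.03  42.36]
1 0.3 0.9 [543.25  99.89  42.51]
2 1.3 -0.1 [543.62 100.75  42.52]
3 1.9 0.9 [544.02 101.62  42.58]
4 1.6 0.9 [544.36 102.41  42.56]
5 0.7 0.7 [544.72 103.23  42.59]
6 2.2 0.3 [545.03 104.11  42.58]
7 3.2 3.6 [545.11 104.53  42.52]
end t 52.52 p [545.11 104.53  42.52] F [-3.61 -3.05 -1.45] w 10.4 19.6
```

View pics/w10.png

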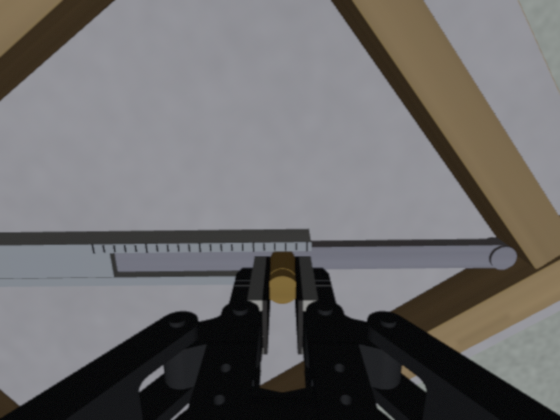

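```bash
cat >> h.py <<'E'
def ang(n):
    c,im,d=look(n); P=cloud(c,d); m=(P[...,2]>35)&(P[...,2]<46)
    v,u_=np.nonzero(m); X=ray_z(c,np.c_[u_,v],40)[:,:2]; a=(X-NL)@ex; b=(X-NL)@ey
    k=(a>15)&(a<178)&(b>-12)&(b<48); a,b=a[k],b[k]; out=[]
    for f in(np.min,np.max):
        q=np.array([(lo+2,f(b[(a>=lo)&(a<lo+4)])) for lo in range(16,176,4) if ((a>=lo)&(a<lo+4)).sum()>6])
        for _ in range(4):
            if len(q)<5: break
            co=np.polyfit(q[:,0],q[:,1],1); e=abs(q[:,1]-np.polyval(co,q[:,0])); q=q[e<max(.8,2*np.median(e))]
        if len(q)>=5: out+=[(np.degrees(np.arctan(co[0])).round(2),co[1].round(2),len(q),q[:,0].min(),q[:,0].max())]
    print(n,"angle edges in/out",out); return out
E
python3 - <<'E'
from h import *
r.gripper_to(32); p=xy(); r.move_linear([p[0],p[1],75],speed=150)
O=NL+20*nl+178*el; P0=O+27*nl; yaw=psi+np.pi
print(O,P0,r.ik([P0[0],P0[1],100],down(yaw)))
r.goto([P0[0],P0[1],100],down(yaw)); r.gripper_to(0,40); W("over"); ang("a0")
r.move_linear([P0[0],P0[1],28],speed=150); r.wait(.15); W("down")
q=P0-26*nl; hit=r.move_linear([q[0],q[1],28],speed=25,force_limit=4.5); W(f"contact {hit}"); ang("a1")
E
```

```text
[597.01398207 210.50229181] [597.55115897 237.4969476 ] [ 2.62655538e-01  2.04294883e-01  1.67439811e+00 -4.44089210e-16
  1.26289966e+00 -2.77927882e+00]
over t 55.42 p [597.59 237.43 100.09] F [-0.45  1.04  0.59] w 0.3 0.0
a0 angle edges in/out [(np.float64(4.46), np.float64(1.41), 38, np.float64(22.0), np.float64(174.0)), (np.float64(4.46), np.float64(21.81), 40, np.float64(18.0), np.float64(174.0))]
down t 56.25 p [598.87 237.85  29.86] F [-0.23  0.24 -0.4 ] w -0.0 0.0
contact True t 56.92 p [597.11 222.74  27.74] F [0.54 1.44 1.3 ] w -0.3 0.9
a1 angle edges in/out [(np.float64(4.22), np.float64(0.53), 23, np.float64(82.0), np.float64(174.0)), (np.float64(4.37), np.float64(21.73), 22, np.float64(66.0), np.float64(154.0))]
```

Run:
```python
from h import *
p0=xy().copy(); c=p0.copy(); c[2]=28.5; np.save("p0.npy",p0)
s=c.copy(); s[:2]-=11*ey; r.move_linear(s,speed=16,force_limit=15); W("push")
dd=(p0-xy())[:2]@ey; print(dd)
c=s
while dd<11.8:
    c[:2]-=.8*ey; r.move_linear(c,speed=16); st=r.state(); dd=(p0-st["ee_pos"])[:2]@ey; print(dd.round(2),st["wrist_force"].round(1))
np.save("c4.npy",c); W(); ang("a2")
```

```text
push t 57.81 p [596.64 214.22  27.88] F [ 5.88 10.04 -5.42] w -0.1 5.1
8.54655227657705
9.27 [ 5.5 10.2 -5.7]
10.05 [ 6.4 10.8 -6.5]
10.86 [ 5.3 10.4 -6.3]
11.64 [ 5.5  9.5 -5.8]
12.45 [ 5.9  9.5 -5.9]
 t 59.06 p [596.4  210.32  27.94] F [ 5.86  9.45 -5.92] w 0.3 5.3
a2 angle edges in/out [(np.float64(0.47), np.float64(0.25), 24, np.float64(78.0), np.float64(174.0)), (np.float64(0.47), np.float64(21.57), 22, np.float64(66.0), np.float64(150.0))]
```

Run:
```python
from h import *
p0=np.load("p0.npy"); c=np.load("c4.npy"); dd=12.4
while dd<13.9:
    c[:2]-=.5*ey; r.move_linear(c,speed=16); st=r.state(); dd=(p0-st["ee_pos"])[:2]@ey; print(dd.round(2),st["wrist_force"].round(1))
ang("a3"); c[:2]+=20*ey; r.move_linear(c,speed=40); c[2]=100; r.move_linear(c,speed=150)
r.wait(.1); W(); ang("a4")
for t in("tab","tip"):
    for q in r.search_frame("wrist",t)[:1]: print(t,q["uv"],q["confidence"])
```

```text
12.89 [ 6.1  9.6 -5.6]
13.37 [ 6.6  9.6 -5.8]
13.86 [ 6.3  9.7 -6.6]
14.39 [ 6.5 10.1 -5.2]
a3 angle edges in/out [(np.float64(-0.29), np.float64(0.44), 26, np.float64(74.0), np.float64(174.0)), (np.float64(-0.41), np.float64(22.04), 22, np.float64(66.0), np.float64(150.0))]
 t 61.53 p [596.14 225.37  98.1 ] F [ 1.08  0.27 -1.44] w 0.5 0.0
a4 angle edges in/out [(np.float64(-0.29), np.float64(1.77), 40, np.float64(18.0), np.float64(174.0)), (np.float64(-0.08), np.float64(21.64), 40, np.float64(18.0), np.float64(174.0))]
tab [300.3, 66.4] 0.72
tip [300.8, 67.0] 0.85
```

Run:
```python
from h import *
for n in("a0","a4"):
    c,im,d=load(n); P=cloud(c,d); A=(P[...,:2]-NL)@ex; B=(P[...,:2]-NL)@ey; Z=P[...,2]
    print(n,"proj FL z25",proj(c,np.r_[NL+200*ex,25]).round())
    rail=(abs(Z-40)<5)
    # far rail inner edge: min A of rail pts for B in -80..-15
    k=rail&(A>185)&(B<-20)&(B>-110); print("far edge",[np.round(A[k&(B<b+10)&(B>=b)].min(),1) for b in range(-110,-20,15) if (k&(B<b+10)&(B>=b)).any()])
    k=(Z>20)&(Z<33)&(A>120)&(A<199)&(B>-110)&(B<(-1 if n=="a4" else 14)); print("tongue pts",k.sum(),"z",np.median(Z[k]) if k.any() else 0)
    for lo in range(120,204,4):
        q=k&(A>=lo)&(A<lo+4)
        if q.any(): print(lo,q.sum(),B[q].min().round(1),B[q].max().round(1),np.median(Z[q]).round(1),end=" | ")
    print()
```

```text
a0 proj FL z25 [[238. 119.]]
far edge [np.float64(200.3), np.float64(200.4), np.float64(200.3)]
tongue pts 3882 z 25.31778252261212
120 22 11.5 11.9 27.1 | 124 20 11.7 12.2 24.9 | 128 23 12.0 12.4 26.5 | 132 77 -61.1 12.8 28.1 | 136 62 -62.1 13.1 25.3 | 140 136 -62.2 13.4 25.1 | 144 219 -62.2 13.8 25.3 | 148 308 -62.1 14.0 25.2 | 152 318 -61.2 14.0 25.2 | 156 302 -55.2 -28.9 25.3 | 160 301 -49.6 -23.6 25.2 | 164 281 -43.8 -17.7 25.3 | 168 278 -37.2 -11.6 25.3 | 172 272 -31.6 -6.1 25.3 | 176 271 -25.8 0.2 25.2 | 180 261 -19.9 5.5 25.2 | 184 246 -13.9 11.8 25.2 | 188 235 -7.7 13.8 25.6 | 192 172 -2.7 13.9 26.6 | 196 78 3.7 14.0 27.3 | 
a4 proj FL z25 [[237. 140.]]
far edge [np.float64(200.4), np.float64(200.4), np.float64(200.3), np.float64(200.3)]
tongue pts 4000 z 25.389546642051368
124 17 -72.8 -69.7 29.9 | 128 114 -73.9 -64.5 30.3 | 132 209 -74.0 -59.8 29.4 | 136 217 -73.8 -60.3 25.4 | 140 245 -73.9 -55.9 25.3 | 144 310 -74.7 -50.3 25.3 | 148 378 -72.8 -44.7 25.4 | 152 308 -72.5 -39.5 25.3 | 156 298 -58.4 -33.0 25.1 | 160 290 -52.9 -27.6 25.2 | 164 270 -46.8 -21.6 25.3 | 168 269 -40.9 -16.1 25.3 | 172 264 -35.7 -10.4 25.2 | 176 264 -29.8 -4.0 25.2 | 180 251 -24.4 -1.3 25.5 | 184 179 -18.3 -1.1 26.5 | 188 105 -12.0 -1.2 27.1 | 192 12 -6.1 -2.1 27.3 |
```

Run:
```python
from h import *
for n in("a0","a4"):
    c,im,d=load(n); P=cloud(c,d); 
    v,u_=np.nonzero((abs(P[...,2]-25.2)<1.6)); X=ray_z(c,np.c_[u_,v],25.3)[:,:2]; A=(X-NL)@ex; B=(X-NL)@ey
    ccol=im[v,u_].astype(int); grey=(ccol.max(1)-ccol.min(1))<30
    u=np.array([.59,.81]) if n=="a4" else np.array([.575,.818])
    k=(A>150)&(A<204)&(B>-60)&(B<22)&grey; A,B=A[k],B[k]
    for lo in range(170,204,2):
        q=(A>=lo)&(A<lo+2)
        if q.any(): print(lo,q.sum(),B[q].min().round(1),B[q].max().round(1),end=" | ")
    # axis fit
    k=(A>155)&(A<178)&(B>-62); vx,vy,x0,y0=cv2.fitLine(np.float32(np.c_[A,B][k]),cv2.DIST_HUBER,0,.01,.01).ravel()
    if vx<0: vx,vy=-vx,-vy
    s=(A-x0)*vx+(B-y0)*vy; w=-(A-x0)*vy+(B-y0)*vx; kk=abs(w)<6.3; e=np.percentile(s[kk&(abs(w)<1.5)],99.5)
    print("\n",n,"dir",np.degrees(np.arctan2(vy,vx)),"tip",x0+e*vx,y0+e*vy,"centre",x0+(e-6)*vx,y0+(e-6)*vy)
```

```text
170 137 -35.2 15.4 | 172 156 -31.6 15.4 | 174 118 -28.4 15.4 | 176 138 -25.8 16.0 | 178 135 -22.6 16.0 | 180 119 -19.9 16.0 | 182 139 -16.6 16.6 | 184 124 -13.9 16.6 | 186 127 -11.7 16.6 | 188 116 -7.7 17.2 | 190 71 -4.9 17.2 | 192 67 -2.7 17.2 | 194 39 0.8 16.0 | 196 24 3.7 17.8 | 198 12 6.6 17.8 | 200 105 -59.6 19.7 | 
 a0 dir 64.72085 tip 188.30066112237859 16.55266473446393 centre 185.73848811345982 11.12723682079816
170 114 -37.8 1.9 | 172 148 -35.7 1.8 | 174 115 -32.5 1.8 | 176 134 -29.8 1.3 | 178 127 -26.6 1.8 | 180 107 -24.4 -2.3 | 182 88 -21.1 1.8 | 184 58 -18.3 0.7 | 186 52 -15.5 1.8 | 188 24 -12.1 1.8 | 190 16 -9.8 1.2 | 192 3 -5.8 1.2 | 194 3 1.2 1.8 | 196 1 1.2 1.2 | 200 79 -59.7 3.0 | 
 a4 dir 63.545414 tip 183.1113788829949 -0.07181962591795354 centre 180.4384490595963 -5.4435461388268855
```

Run:
```python
from h import *
c,im,d=load("a4"); P=cloud(c,d); m=(abs(P[...,2]-53)<3); A=(P[...,:2]-NL)@ex; B=(P[...,:2]-NL)@ey
m&=(A>80)&(A<170)&(B<-50)&(B>-140); print(m.sum(), np.median(A[m]),np.median(B[m]),A[m].min(),A[m].max(),B[m].min(),B[m].max())
p=NL+125.4*ex-90.7*ey; print(p)
u2=(NL+200*ex-NR); th=np.arctan2(u2[1],u2[0]); print(np.degrees(th)+90, r.ik([p[0],p[1],70],down(th+np.pi/2)), r.state()["joint_pos"].round(2))
```

```text
return _methods._mean(a, axis=axis, dtype=dtype,
  ret = ret.dtype.type(ret / rcount)
Traceback (most recent call last):
ValueError: zero-size array to reduction operation minimum which has no identity
```

Run:
```python
from h import *
t0=np.array([545.11,104.53])-NL; print("tab before",t0@ex,t0@ey)
p=NL+125.4*ex-90.7*ey; print(p)
n=np.array([393.78,-74.35])-NL; print("nose",n@ex,n@ey)
u2=(NL+200*ex-NR); th=np.arctan2(u2[1],u2[0]); print(np.degrees(th), r.ik([p[0],p[1],70],down(th+np.pi/2)), r.state()["joint_pos"].round(2))
```

```text
tab before 134.7376502102264 -76.49166434690883
[534.40504527  91.32119772]
nose 1.9558989871318395 -269.54044015791527
47.59892090321738 [ 3.19560605e-02  1.41002253e-02  1.93624412e+00 -4.44089210e-16
  1.19124831e+00 -2.36959816e+00] [ 0.24  0.2   1.69  0.    1.26 -2.8 ]
```

Run:
```python
from h import *
u2=(NL+200*ex-NR); th=np.arctan2(u2[1],u2[0]); g=NL+126*ex-91.5*ey
r.gripper_to(36); r.goto([g[0],g[1],72],down(th+np.pi/2)); r.move_linear([g[0],g[1],43],speed=120); W("down")
r.gripper_to(6,20); s=W("tab"); c=s["ee_pos"].copy(); c[2]=max(c[2],42.3)
a=c[:2]-NL; print("tab",a@ex,a@ey); F0=np.zeros(2)
c[:2]+=3*ex; r.move_linear(c,speed=25)
fx=fy=0
while r.state()["clock"]<68.3:
    F=r.state()["wrist_force"][:2]; fx,fy=-F@ex,-F@ey; a=xy()[:2]-NL
    print(round(r.state()["clock"],2),round(fx,1),round(fy,1),(a@ex).round(2),(a@ey).round(2))
    if min(fx,fy)>1.5 or max(fx,fy)>6: break
    c[:2]+=.9*(ex if fx<1.8 else ey); r.move_linear(c,speed=18); r.wait(.05)
a=xy()[:2]-NL; print("tab",a@ex,a@ey,"reading",np.hypot(a@ex-1.96,a@ey+269.54)-163)
W()
```

```text
down t 63.17 p [534.95  91.32  42.58] F [ 0.3  -0.82 -0.19] w 35.7 0.0
tab t 63.5 p [535.68  90.65  44.01] F [-0.47  0.57  2.03] w 10.8 19.6
tab 126.73846787569741 -91.23585327480632
63.81 -0.3 -0.2 130.07 -91.35
64.11 1.3 -1.3 130.6 -91.19
64.41 2.4 -1.4 131.51 -91.09
64.71 0.3 -0.2 131.66 -90.31
65.01 1.5 -2.0 132.45 -90.25
65.31 2.6 -1.2 133.33 -90.26
65.61 3.6 2.0 133.15 -89.87
tab 133.15439449984314 -89.87005487600698 reading 59.47080331818631
 t 65.61 p [542.2   91.38  43.96] F [-3.73 -1.6   4.52] w 10.3 20.0
```

Run:
```python
from h import *
r.gripper_to(34); p=xy(); r.move_linear([p[0],p[1],120],speed=160); W(); c,im,d=look("b1"); P=cloud(c,d); A=(P[...,:2]-NL)@ex; B=(P[...,:2]-NL)@ey; Z=P[...,2]
def ext(k,nm): print(nm,k.sum(),(A[k].min().round(1),A[k].max().round(1),B[k].min().round(1),B[k].max().round(1)) if k.any() else "")
m=(abs(Z-53)<3)&(A>100)&(A<160)&(B<-60)&(B>-120); ext(m,"tab")
m=(abs(Z-30)<2.5)&(A<190)&(A>10)&(B<-10)&(B>-260); ext(m,"channel")
m=(abs(Z-40)<4)&(A<30)&(B>-260)&(B<-20); ext(m,"near")
m=(abs(Z-40)<4)&(A<190)&(A>30)&(B<-240); ext(m,"right")
m=(abs(Z-22)<5)&(A<25)&(A>2)&(B<-225)&(B>-275); ext(m,"nose")
print(proj(c,np.c_[[NR,NL+200*ex],[25,25]]))
```

```text
t 66.58 p [542.16  91.82 119.4 ] F [-0.85 -0.39 -0.39] w 33.8 0.0
tab 371 (np.float64(125.5), np.float64(138.5), np.float64(-96.7), np.float64(-83.5))
channel 5792 (np.float64(50.3), np.float64(157.1), np.float64(-197.5), np.float64(-62.2))
near 7704 (np.float64(-19.9), np.float64(1.2), np.float64(-145.9), np.float64(-20.0))
right 859 (np.float64(163.5), np.float64(189.9), np.float64(-279.4), np.float64(-267.1))
nose 0 
[[ 281.18420415 -214.90806249]
 [ 281.50156032  341.93374211]]
```

Run:
```python
from h import *
def rd(n,C0,C1):
    c,im,d=load(n); P=cloud(c,d); Z=P[...,2]; X=P[...,:2]
    u=(C1-C0)/np.linalg.norm(C1-C0); w=np.array([-u[1],u[0]]); S=(X-C0)@u; L=(X-C0)@w
    t=(abs(Z-53)<2.5)&(abs(L)<25)&(S>150)&(S<260); tc=np.array([(S[t].min()+S[t].max())/2,(L[t].min()+L[t].max())/2])
    k=(abs(Z-30)<1.2)&(abs(L-tc[1])<11)&(S<275)&(S>60); fr=np.percentile(S[k],[.5,99.7])
    h=np.histogram(S[k],bins=np.arange(200,280,4)); print(n,"tab",tc.round(1),"front/back",fr.round(1),"reading",(fr[1]-tc[0]),82-(fr[1]-tc[0]),h[0])
rd("w7",FR,NL); rd("w5",FR,NL); rd("b1",NR,NL+200*ex); rd("w10",NR,FL)
```

```text
w7 tab [221.6  -2.7] front/back [ 60.8 247.3] reading 25.76320759840158 56.23679240159842 [63 59 65 48 36 33 28 53 58 49 55 55  5  0  0  0  0  0  0]
w5 tab [171.7  -0.2] front/back [ 60.6 245.5] reading 73.84168224934956 8.15831775065044 [90 93 87 90 89 89 97 92 96 98 93 55  0  0  0  0  0  0  0]
b1 tab [221.7   0.4] front/back [ 97.1 247.9] reading 26.163511179953645 55.836488820046355 [74 68 75 78 86 69 62 51 67 60 64 66 12  0  0  0  0  0  0]
w10 tab [235.2   0.7] front/back [ 99.9 247.5] reading 12.358319769505101 69.6416802304949 [108 111 125  75  67  58  61  64  85  66  63  55  10   0   0   0   0   0
   0]
```

The readings agree: the first diagonal was 56.2 mm and the second is now 55.8 mm. The channel front is also in the same place as in w10, so the nose has stayed seated.

```bash
python3 -c "
from cell import r
print(r.sign_off(), r.state()['clock'])"
```

```text
the job is handed in; nothing more can be done
the job is handed in; nothing more can be done
```

I measured both diagonals, swung the loose rail in and handed the job in at about 67 s; the rule read 56.2 mm on the first diagonal and 55.8 mm on the second. The last camera fit put the loose rail within about 0.3° of square. The rail push drew the tongue tip about 6 mm off the far rail, so I re-seated it against both rails and left the rule in the second diagonal. I viewed 11 pictures, one over the limit of 10.

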